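Change the setter in the rivet setting stand

ROBOT

A 7-joint arm with a two-finger parallel gripper is mounted at the origin on the work surface. World frame = base frame: x ahead of the robot, y to its left, z up, the work surface at z = 0. Lengths are in m, angles in rad, forces in N, time in s.
With the tool pointing down it reaches from about 0.425 to 0.95 m from the base axis. Payload 4.7 kg.
Tool frame: the origin (TCP) lies on the centre line of the jaws, within the pads' length; the fingertips stand 25 mm ahead of it and the grasp point (between the pads) lies 6 mm ahead of it (ctrl.tips_ahead is the distance from the TCP to the fingertips, in m); z points along the fingers, x is the direction in which the jaws open and shut, and the axes are right-handed (so a half turn about z gives the same grasp; the last joint's range is limited). The gripper opens to 85 mm and grips with 20 to 120 N. Pads are 22 mm wide; open, the fingers measure 114 mm over their backs; the gripper's body (76 mm by 85 mm) begins 54 mm behind the grasp point. The pads swing forward as they close: fully open they stand 13 mm farther back than shut.
Start: joints at [1.166, 0.469, -0.049, 1.532, 0.024, 1.141, -0.082], TCP at [0.248, -0.628, 0.256] pointing down, gripper open.
Joint ranges: [-2.59, 2.59], [-0.33, 1.99], [-1.39, 1.29], [0.1, 2.45], [-1.04, 4.18], [0.21, 1.99], [-2.66, 2.66]. Speed limits (rad/s): [2.57, 2.57, 3.14, 3.14, 3.14, 3.14, 3.14].

INTERFACE

Orientations are given as a rotation vector (axis times angle).
In Python, from cell import observe, eyes, order, ctrl gives the robot as it stands. The module is installed in compiled form; this text tells all that it offers.
- The arm moves only by the tool move_arm, never from a script. Its argument "steps" is a list of rows, each a list of 3 entries, a list of its own where there are three numbers: the finger opening in mm, from 0 to 85.4, then the shift along the tool's x, y, z in units of 25 mm (1.0 is 25 mm), then the turn, a rotation vector about the tool's x, y, z in units of 6 degrees (1.0 is 6 degrees). In form: [[jaw, [dx, dy, dz], [wx, wy, wz]], ...]. A call has 1 to 8 rows; each row shifts and turns the commanded pose from where the row before left it, along the tool's axes as they then stand; what a row does not reach is not made up. A row lasts 1/10 s, in which the tool goes at most 50 mm and 8.59 degrees, less where a joint would pass 70% of its speed; a pose out of reach is approached as far as the arm can. A call is refused whole if a number of a shift passes 1 or a number of a turn 1, either way. A call with a gripper value outside its range is refused whole. The fingers move at their own pace and stop on an object; the grip force is fixed at half the most. Time passes only in rows, so rows that do not move let the fingers close. It gives the time, the measured TCP pose, the force and the opening at its end, in the units of the state.
- observe(): the state, without advancing time (a new reading comes with each control period).
- eyes.camera(name): name is "scene" or "top" or "wrist"; returns the picture (384x512x3 uint8, red, green, blue); there is no depth.
- eyes.get_calibration(name): a dict with "mtx" (3x3 intrinsics, pixels), "k1" (the pictures are not rectified: a ray, as slopes to the right and down, at radius r is drawn at 1 + k1 r^2 times it, then the intrinsics apply), "R" (3x3) and "t" (3): a world point X has camera coordinates R X + t; the wrist camera has in their place "tool_from_camera" (4x4, takes a point from camera to tool coordinates, whose origin is the TCP and whose axes are the tool frame's). Camera axes: x right, y down, z forward; pixel columns grow to the right and rows downward; lengths in m; the calibration is good to about 2 mm. A picture is of the moment at which its call begins: read the wrist's pose just before it. get_calibration takes no time and is no camera call.
- order.close_job(): hands the job in, once; it reports no verdict.
The state is a dict: "time_s": time; "joint_pos": joint angles; "joint_vel": joint speeds; "joint_torque": joint torques, N m; "ee_pos": TCP position; "tool_rot": TCP orientation; "wrist_force": force on the tool from outside, world axes, zero at the start; "ft_torque": the same for the moment, N m; "width": opening from 0.0 (shut) to 1.0 (fully open).
Only numpy, scipy, OpenCV 4.12 (cv2) and the standard library are available. Lean on these libraries where they do the work, as an engineer would, in place of code of your own. Each camera call takes 0.05 s, during which the arm holds its last target.

TASK

The burr is down on the lock plate's copper rivet, so change the setter in the rivet stand: draw the blue-headed burr setter up out of both guide bushings and stand it foot-down in the tool block's one empty hole, letting go of it there. Then take the red-headed doming setter from the block and thread it from above down through the upper and then the lower bushing of the stand until its foot sits on the rivet, guiding it down by hand without dropping it or striking the rivet. Finish still gripping it there, pressing it down on the rivet with light but definite hand pressure (around 10 newtons), ready for the hammer; leave the other tools and things on the bench where they are.

Things in the scene. Friction and masses are not known exactly. Their poses are not given: they have to be found in the camera images.
- stand: Rivet setting stand, fixed to the bench: green cast base 190 x 130 x 16 mm, a steel column 28 mm thick and 148 mm high, and two green arms, one above the other, each carrying a brass guide bushing; both bushings share one vertical tool axis. Origin on the tool axis, at the bench surface; z up, x points level from the tool axis to the column (78 mm away). No part of the stand rises above 148 mm. The work (plywood board with brass lock plate) is clamped on its anvil.
- upper_mouth (a point): Centre of the mouth of the upper bushing, 136 mm above the bench. Bore 14.4 mm, 18 mm long; its top 5 mm flares to about 24 mm. z up.
- lower_mouth (a point): Centre of the mouth of the lower bushing, 90 mm above the bench, 46 mm below the upper mouth on the same axis; same bore, length and flare. z up.
- rivet_top (a point): Centre of the flat top of the copper rivet and burr, 14 mm across, on the tool axis 46 mm above the bench, where a setter's foot sits; rigid. z up.
- rivet: The same copper rivet with its burr, 14 mm across and 2 mm high, fixed in the stand; origin at its underside, 44 mm above the bench.
- block: Hardwood tool block, fixed, 64 mm (x) by 215 mm (y) by 65 mm high, with four round holes 16 mm across and 50 mm deep in one row along its y axis, at y = -82.5, -27.5, +27.5 and +82.5 mm. The hole at y = -82.5 is empty; the doming setter, the hole punch and the awl stand in the other three, in any order. Origin under its centre, on the bench; z up.
- free_hole (a point): Centre of the mouth of the empty hole, at the block's top, 65 mm above the bench; the hole's floor is 50 mm lower. z up, y along the row of holes.
- burr_mid (a point): Burr setter: a plain steel rod 12 mm thick and 180 mm long, about 0.15 kg, its foot tapering to 9 mm over the last 10 mm and its top 40 mm painted blue. It starts standing on the rivet through both bushings, so its top is 226 mm above the bench and 90 mm of it shows above the upper bushing; in a block hole its top is 195 mm above the bench. Its origin is at the rod's centre, half-way up, 90 mm above the foot; z runs along the rod towards the head, upright at the start.
- burr: The burr setter again, with its origin at the foot's underside (90 mm below the centre).
- dome_mid (a point): Doming setter: the same rod, 12 mm thick, 180 mm long, about 0.15 kg, foot tapering to 9 mm over the last 10 mm, with its top 40 mm painted red. It starts upright in a hole of the block, foot 15 mm and top 195 mm above the bench. Its origin is at the rod's centre, half-way up, 90 mm above the foot; z runs along the rod towards the head, upright at the start.
- dome: The doming setter again, with its origin at the foot's underside (90 mm below the centre).
- punch_mid (a point): Hole punch in the block, dark steel rod 12 mm thick, 160 mm long, top 40 mm painted yellow, its top 175 mm above the bench; leave it. Centre, half-way up.
- awl_mid (a point): Awl in the block, turned wooden handle up to 28 mm thick, its top 159 mm above the bench; leave it. Centre, half-way up.
- hammer_mid (a point): Hammer lying on the bench, wooden handle, 300 mm long; leave it. Centre.
- nippers_mid (a point): Red-handled end nippers lying on the bench, about 175 mm long; leave them. Centre.
- pot_mid (a point): White pot with a red lid, 72 mm across, 75 mm high; leave it. Centre.
- tray_mid (a point): Small grey tray of rivets and burrs, 75 x 110 x 22 mm; leave it. Centre.
- ruler_mid (a point): Steel ruler lying on the bench, 300 x 32 x 4 mm; leave it. Centre.
Not all that is in view belongs to the job. Of the things shaped like the block, the wooden one is meant.

How it is judged:
By the outcome, as a careful person would: the job done as asked, in the order asked, and still so for the second after the job is handed in, while the arm keeps its last pose, push and grip.
It also fails if it takes over 67 s, if anything falls off the work surface, if the arm or the gripper's body presses on something with over 40 N, if the wrist force passes 120 N, or if a joint passes its speed limit or range.

## Working session

There is one attempt and no reset: what is moved stays moved. The work goes in short steps, Python scripts to look and compute and a tool call to move; the robot and the scene stay as the last step left them, time stands still between calls to the robot, and variables do not carry over. Pictures are saved under pics/ and viewed, and the job is handed in when it is done.

Besides the shell and the picture viewer there is one more tool, called after "Request:" by a JSON object that holds its "fn" and its "kwargs", one argument or row to a line. move_arm: Moves the arm, as the interface text tells. Its arguments: {"type":"object","properties":{"steps":{"type":"array"}},"required":["steps"]}

```bash
mkdir -p pics; python3 - <<'E'
from cell import observe, eyes, order, ctrl
import cv2
o=observe();print(o)
for n in ["scene","top","wrist"]:
    im=eyes.camera(n);cv2.imwrite(f"pics/{n}0.png",im[:,:,::-1]);print(n,eyes.get_calibration(n))
print(ctrl.tips_ahead)
E
```

```text
{'time_s': 0.0, 'joint_pos': array([ 1.1661266 ,  0.46947015, -0.04860378,  1.5336903 ,  0.02410762,
        1.1409921 , -0.08226496]), 'joint_vel': array([ 0.00167892,  0.00054811,  0.00041553,  0.00043819, -0.00057325,
       -0.00072004,  0.00078966]), 'joint_torque': array([-3.70434827e-04, -5.10315049e+01, -4.69416752e-02, -2.37716299e+01,
        1.06528497e-02,  7.50644744e-03,  1.52127672e-05]), 'ee_pos': array([ 0.24753684, -0.62740114,  0.25524357]), 'tool_rot': array([-2.59647293,  1.76673263,  0.00262695]), 'wrist_force': array([-0.05554967,  0.44205676,  0.71279812]), 'ft_torque': array([-0.01365724,  0.01974578, -0.04110276]), 'width': 0.998435080538254}
scene {'mtx': array([[387.22277284,   0.        , 254.29799236],
       [  0.        , 387.22277284, 193.68700535],
       [  0.        ,   0.        ,   1.        ]]), 'k1': -0.015841485607246943, 'R': array([[ 0.57775132,  0.81620769,  0.00290115],
       [ 0.55095886, -0.38736798, -0.73918224],
       [-0.60220242,  0.42866192, -0.67349922]]), 't': array([-0.29516889, -0.19741578,  1.69769454])}
top {'mtx': array([[4
[... 242 characters left out ...]
4061, -0.00969938, -0.14323888],
       [ 0.14326071, -0.00159162, -0.9896837 ]]), 't': array([-0.0241779 ,  0.49464162,  1.6207847 ])}
wrist {'mtx': array([[309.22920851,   0.        , 252.46897346],
       [  0.        , 309.22920851, 191.01343788],
       [  0.        ,   0.        ,   1.        ]]), 'k1': -0.07663192513938935, 'tool_from_camera': array([[ 9.99999020e-01,  3.84476457e-05, -1.39928570e-03,
         4.40938555e-04],
       [ 3.50496458e-04,  9.60903132e-01,  2.76884541e-01,
        -7.02337488e-02],
       [ 1.35522357e-03, -2.76884760e-01,  9.60902177e-01,
        -1.17126619e-01],
       [ 0.00000000e+00,  0.00000000e+00,  0.00000000e+00,
         1.00000000e+00]])}
0.025
```

View pics/scene0.png

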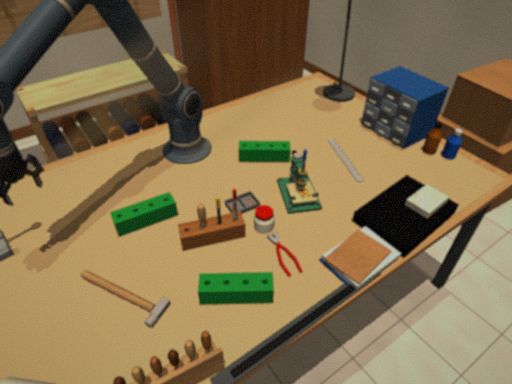

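View pics/top0.png

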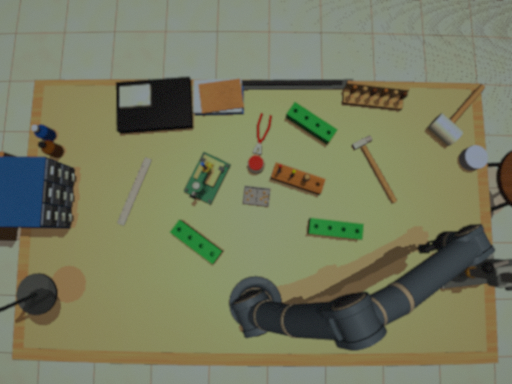

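View pics/wrist0.png

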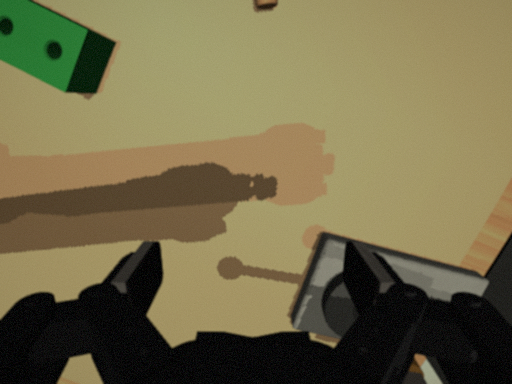

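```bash
cat > h.py <<'E'
import numpy as np, cv2
from scipy.spatial.transform import Rotation as Ro
from cell import observe, eyes, ctrl
def cal(n,st=None):
    c=eyes.get_calibration(n)
    if n=="wrist":
        T=np.eye(4);T[:3,:3]=Ro.from_rotvec(st["tool_rot"]).as_matrix();T[:3,3]=st["ee_pos"]
        W=np.linalg.inv(T@c["tool_from_camera"]);return c["mtx"],c["k1"],W[:3,:3],W[:3,3]
    return c["mtx"],c["k1"],c["R"],c["t"]
def ray(C,uv):
    K,k,R,t=C
    p=cv2.undistortPoints(np.array([[uv]],float),K,np.array([k,0,0,0,0]))[0,0]
    d=R.T@np.array([p[0],p[1],1]);return -R.T@t,d/np.linalg.norm(d)
def onz(C,uv,z):
    o,d=ray(C,uv);return o+d*(z-o[2])/d[2]
def proj(C,X):
    K,k,R,t=C
    return cv2.projectPoints(np.array([X],float),cv2.Rodrigues(R)[0],t,K,np.array([k,0,0,0,0]))[0][0,0]
def tri(rays):
    A=np.zeros((3,3));b=np.zeros(3)
    for o,d in rays:
        P=np.eye(3)-np.outer(d,d);A+=P;b+=P@o
    x=np.linalg.solve(A,b);return x,[np.linalg.norm((np.eye(3)-np.outer(d,d))@(x-o)) for o,d in rays]
E
python3 - <<'E'
import cv2
s=cv2.imread("pics/scene0.png");t=cv2.imread("pics/top0.png")
a=cv2.resize(s[140:260,165:335],None,fx=4.6,fy=4.6,interpolation=cv2.INTER_CUBIC)
b=cv2.resize(t[135:220,175:335],None,fx=4.9,fy=4.9,interpolation=cv2.INTER_CUBIC)
cv2.imwrite("pics/sz.png",a);cv2.imwrite("pics/tz.png",b)
E
```

```text
(no output)
```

View pics/sz.png

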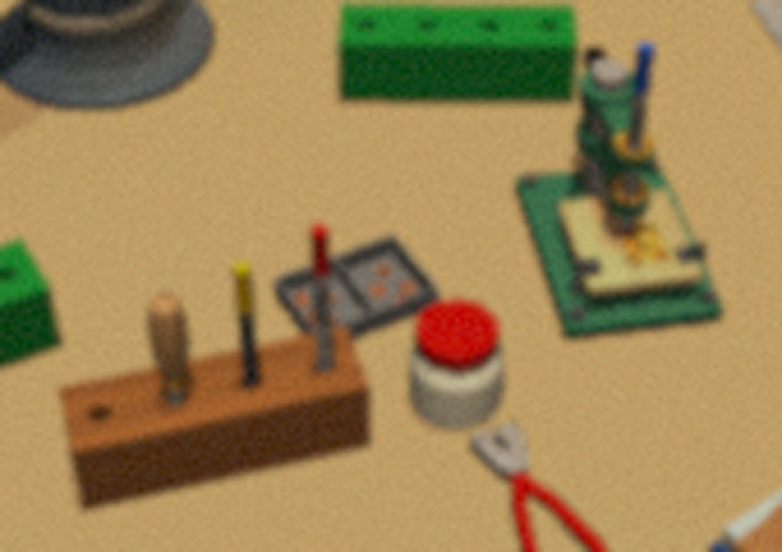

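View pics/tz.png

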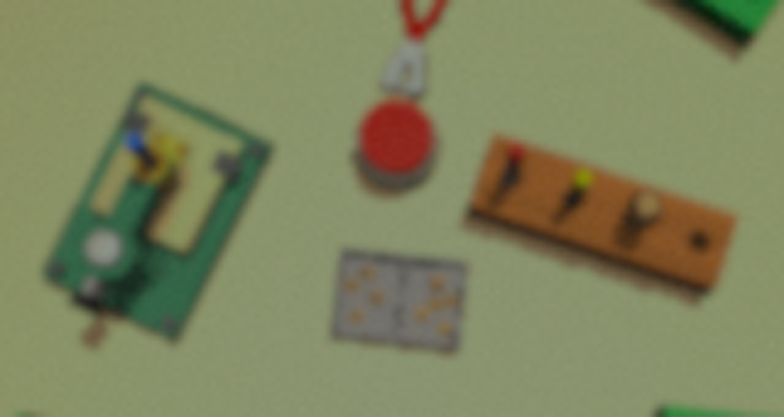

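```bash
cat > m1.py <<'E'
from h import *
s=cv2.imread("pics/scene0.png");t=cv2.imread("pics/top0.png")
Cs,Ct=cal("scene"),cal("top")
def cen(im,box,f):
    x0,y0,x1,y1=box;c=im[y0:y1,x0:x1].astype(int);m=f(c[...,0],c[...,1],c[...,2])
    ys,xs=np.nonzero(m);return np.array([xs.mean()+x0,ys.mean()+y0]),len(xs),(xs.min()+x0,xs.max()+x0,ys.min()+y0,ys.max()+y0)
blue=lambda b,g,r:(b>g+40)&(b>r+40)
red=lambda b,g,r:(r>g+60)&(r>b+60)
for nm,f,bs,bt in [("blue",blue,(295,140,315,165),(190,155,212,175)),("red",red,(226,182,244,205),(272,158,288,178))]:
    a=cen(s,bs,f);b=cen(t,bt,f);print(nm,a,b)
    x,r=tri([ray(Cs,a[0]),ray(Ct,b[0])]);print("tri centroid",x,r)
    zt=.226 if nm=="blue" else .195
    print("scene at mid head",onz(Cs,a[0],zt-.02),"top at",onz(Ct,b[0],zt-.01))
dark=lambda b,g,r:(r+g+b<170)
for im,C,bx in [(s,Cs,(180,224,193,235)),(t,Ct,(312,179,324,189))]:
    x0,y0,x1,y1=bx;g=im[y0:y1,x0:x1].sum(2).astype(float);w=np.clip(np.median(g)*.7-g,0,None)
    yy,xx=np.mgrid[y0:y1,x0:x1];p=((w*xx).sum()/w.sum(),(w*yy).sum()/w.sum());print("hole",p,onz(C,p,.065))
E
python3 m1.py
```

```text
blue (array([304.4, 151.6]), 5, (np.int64(304), np.int64(305), np.int64(150), np.int64(156))) (array([202. , 163.5]), 2, (np.int64(202), np.int64(202), np.int64(163), np.int64(164)))
tri centroid [0.52792957 0.19748275 0.21710342] [np.float64(0.0010279679036975283), np.float64(0.0010279679036975218)]
scene at mid head [0.5165783  0.20723815 0.206     ] top at [0.52875244 0.19849999 0.216     ]
red (array([234.07407407, 192.48148148]), 27, (np.int64(232), np.int64(236), np.int64(188), np.int64(199))) (array([280. , 165.5]), 6, (np.int64(279), np.int64(281), np.int64(165), np.int64(166)))
tri centroid [ 0.53014165 -0.09155515  0.18124969] [np.float64(0.0004918371970157587), np.float64(0.0004918371970157845)]
scene at mid head [ 0.52402105 -0.08839257  0.175     ] top at [ 0.52969942 -0.0909402   0.185     ]
hole (np.float64(186.22185430463577), np.float64(229.44701986754967)) [ 0.48072401 -0.24986404  0.065     ]
hole (np.float64(317.2204098703471), np.float64(183.77457130907567)) [ 0.47805799 -0.24780829  0.065     ]
```

```bash
cat >> h.py <<'E'
def st():
    o=observe();R=Ro.from_rotvec(o["tool_rot"]).as_matrix();np.set_printoptions(precision=4,suppress=True)
    print("t",round(o["time_s"],2),"p",o["ee_pos"],"F",o["wrist_force"].round(2),"M",o["ft_torque"].round(3),"w",round(o["width"]*85.4,1),"xax",R[:,0],"zax",R[:,2],"j",o["joint_pos"]);return o,R
E
python3 - <<'E'
from h import *
o,R=st();print(R)
Cs,Ct=cal("scene"),cal("top")
print("column",onz(Ct,(195.8,185.4),.148))
for z in (.226,): print(onz(Ct,(202.1,163.5),z))
E
```

```text
t 0.15 p [ 0.2476 -0.6275  0.2555] F [ 0.   -0.67  0.06] M [-0.01  -0.033  0.01 ] w 85.6 xax [ 0.3671 -0.9302 -0.0015] zax [-0.0006  0.0014 -1.    ] j [ 1.1661  0.4693 -0.0486  1.5334  0.0241  1.141  -0.0823]
[[ 0.3671 -0.9302 -0.0006]
 [-0.9302 -0.3671  0.0014]
 [-0.0015  0.     -1.    ]]
column [0.4558 0.2298 0.148 ]
[0.5269 0.1967 0.226 ]
```

Request:
{"fn": "move_arm", "kwargs": {
  "steps": [
    [85,[0,0,-0.4],[0,0,-1]],
    [85,[0,0,-0.4],[0,0,-1]],
    [85,[0,0,-0.4],[0,0,-1]],
    [85,[0,0,-0.4],[0,0,-1]],
    [85,[0,0,-0.4],[0,0,-1]],
    [85,[0,0,-0.4],[0,0,-1]],
    [85,[0,0,-0.4],[0,0,-1]],
    [85,[0,0,-0.4],[0,0,-1]]
  ]
}}

```text
time_s: 0.95
ee_pos: [0.2476, -0.6277, 0.3363]
tool_rot: [-3.092, 0.551, 0.001]
wrist_force: [0.5, -1.3, -0.6]
width: 0.993
```

Request:
{"fn": "move_arm", "kwargs": {
  "steps": [
    [85,[0.37,-0.96,0],[0,0,-0.67]],
    [85,[0.37,-0.96,0],[0,0,0]],
    [85,[0.37,-0.96,0],[0,0,0]],
    [85,[0.37,-0.96,0],[0,0,0]],
    [85,[0.37,-0.96,0],[0,0,0]],
    [85,[0.37,-0.96,0],[0,0,0]],
    [85,[0.37,-0.96,0],[0,0,0]],
    [85,[0.37,-0.96,0],[0,0,0]]
  ]
}}

```text
time_s: 1.75
ee_pos: [0.3755, -0.4636, 0.3358]
tool_rot: [-3.109, 0.447, 0.001]
wrist_force: [0.5, 0.2, -0.4]
width: 0.997
```

Request:
{"fn": "move_arm", "kwargs": {
  "steps": [
    [85,[0.37,-0.96,0],[0,0,0]],
    [85,[0.37,-0.96,0],[0,0,0]],
    [85,[0.37,-0.96,0],[0,0,0]],
    [85,[0.37,-0.96,0],[0,0,0]],
    [85,[0.37,-0.96,0],[0,0,0]],
    [85,[0.37,-0.96,0],[0,0,0]],
    [85,[0.37,-0.96,0],[0,0,0]],
    [85,[0.37,-0.96,0],[0,0,0]]
  ]
}}

```text
time_s: 2.55
ee_pos: [0.5003, -0.3004, 0.3358]
tool_rot: [-3.109, 0.447, 0.001]
wrist_force: [0.4, -0.1, -0.1]
width: 0.995
```

```bash
python3 -c "
from h import *
o,R=st();print(R.T@(np.array([.527,.197,.335])-o['ee_pos'])/.025)"
```

```text
t 2.55 p [ 0.5003 -0.3004  0.3358] F [ 0.4  -0.14 -0.09] M [-0.012 -0.005 -0.028] w 85.0 xax [ 0.9595 -0.2819 -0.0009] zax [-0.0007  0.0007 -1.    ] j [ 0.7954  0.2906 -0.4149  1.6332  0.1219  1.2444  0.0709]
[ -4.5833 -19.3901   0.0444]
```

```bash
cat >> h.py <<'E'
def snap(name):
    o,R=st();im=eyes.camera("wrist")[:,:,::-1].copy();cv2.imwrite(f"pics/{name}.png",im);np.savez(f"pics/{name}.npz",ee_pos=o["ee_pos"],tool_rot=o["tool_rot"]);return im,cal("wrist",o)
def load(name):
    return cv2.imread(f"pics/{name}.png"),cal("wrist",np.load(f"pics/{name}.npz"))
E
python3 -c "
from h import *
snap('w1')"
```

```text
t 2.55 p [ 0.5003 -0.3004  0.3358] F [ 0.4  -0.14 -0.09] M [-0.012 -0.005 -0.028] w 85.0 xax [ 0.9595 -0.2819 -0.0009] zax [-0.0007  0.0007 -1.    ] j [ 0.7954  0.2906 -0.4149  1.6332  0.1219  1.2444  0.0709]
```

View pics/w1.png

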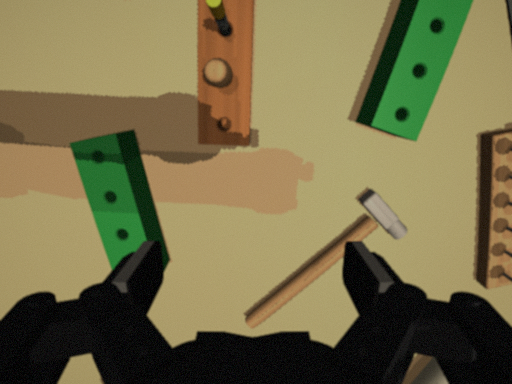

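```bash
python3 - <<'E'
from h import *
im,C=load('w1')
c=im[105:140,205:245].astype(float);g=c.sum(2);w=np.clip(np.median(g)*.75-g,0,None)
yy,xx=np.mgrid[105:140,205:245];p=((w*xx).sum()/w.sum(),(w*yy).sum()/w.sum());print(p,onz(C,p,.065))
a,b=onz(C,(199,143),.065),onz(C,(251,144),.065);print(a,b,np.linalg.norm(a-b),(a+b)/2)
a,b=onz(C,(199.5,60),.065),onz(C,(252.5,60),.065);print(a,b,np.linalg.norm(a-b))
cv2.imwrite("pics/w1z.png",cv2.resize(im[0:160,180:280],None,fx=3.7,fy=3.7,interpolation=cv2.INTER_CUBIC))
E
```

```text
(np.float64(218.85124788704385), np.float64(125.54777766729642)) [ 0.47227341 -0.24754185  0.065     ]
[ 0.44169785 -0.26094865  0.065     ] [ 0.5039058 -0.2806886  0.065    ] 0.06526480435344528 [ 0.47280182 -0.27081862  0.065     ]
[ 0.47378098 -0.16787687  0.065     ] [ 0.53374781 -0.18588756  0.065     ] 0.06261314433224067
```

View pics/w1z.png

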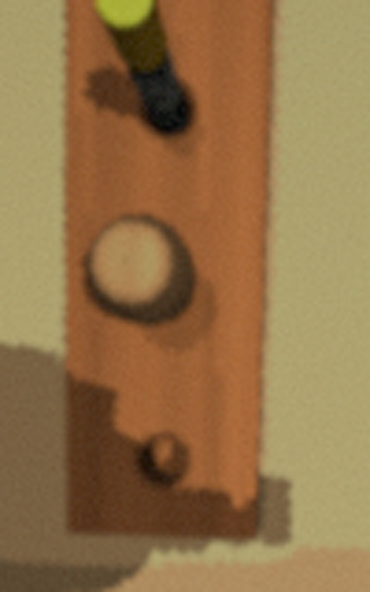

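Request:
{"fn": "move_arm", "kwargs": {
  "steps": [
    [85,[-0.23,-0.96,0],[0,0,0]],
    [85,[-0.23,-0.96,0],[0,0,0]],
    [85,[-0.23,-0.96,0],[0,0,0]],
    [85,[-0.23,-0.96,0],[0,0,0]],
    [85,[-0.23,-0.96,0],[0,0,0]],
    [85,[-0.23,-0.96,0],[0,0,0]]
  ]
}}

```text
time_s: 3.2
ee_pos: [0.507, -0.1529, 0.3359]
tool_rot: [-3.109, 0.448, 0.001]
wrist_force: [-0.2, -0.0, -0.9]
width: 0.995
```

```bash
python3 - <<'E'
from h import *
im,C=load('w1');print("hole",onz(C,(223.8,124.3),.065))
im,C=snap('w2')
E
```

```text
hole [ 0.47860531 -0.24783738  0.065     ]
t 3.2 p [ 0.507  -0.1529  0.3359] F [-0.15 -0.05 -0.89] M [-0.049  0.005  0.023] w 85.0 xax [ 0.9594 -0.2821 -0.0008] zax [-0.0008  0.0002 -1.    ] j [ 0.6382  0.2042 -0.4981  1.7471  0.1034  1.2171 -0.1731]
```

View pics/w2.png

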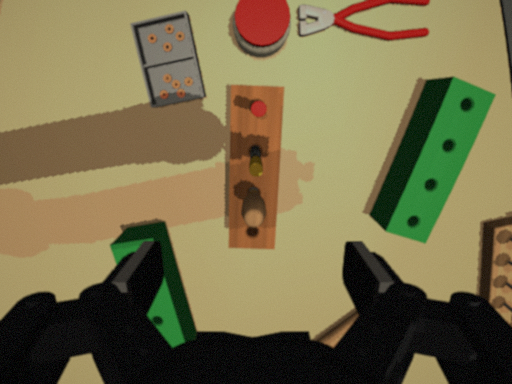

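Request:
{"fn": "move_arm", "kwargs": {
  "steps": [
    [85,[-0.23,-0.97,0],[0,0,0]],
    [85,[-0.23,-0.97,0],[0,0,0]],
    [85,[-0.23,-0.97,0],[0,0,0]],
    [85,[-0.23,-0.97,0],[0,0,0]],
    [85,[-0.23,-0.97,0],[0,0,0]],
    [85,[-0.23,-0.97,0],[0,0,0]],
    [85,[-0.23,-0.97,0],[0,0,0]],
    [85,[-0.23,-0.97,0],[0,0,0]]
  ]
}}

```text
time_s: 4.05
ee_pos: [0.5177, 0.0456, 0.3359]
tool_rot: [3.109, -0.448, -0.001]
wrist_force: [0.0, 0.6, 0.5]
width: 0.991
```

```bash
python3 - <<'E'
from h import *
im,C=snap('w3')
E
```

```text
t 4.05 p [0.5177 0.0456 0.3359] F [0.05 0.58 0.48] M [ 0.008  0.025 -0.003] w 84.7 xax [ 0.9593 -0.2823 -0.0005] zax [-0.0006 -0.0003 -1.    ] j [ 0.3686  0.2027 -0.6255  1.7622  0.1261  1.2175 -0.5773]
```

View pics/w3.png

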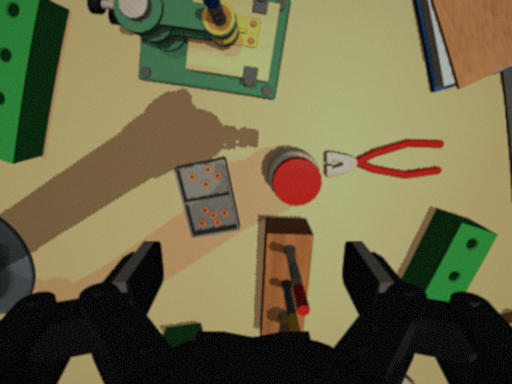

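```bash
python3 - <<'E'
from h import *
im,C=load('w2')
b,g,r=[im[95:122,245:275,i].astype(int) for i in range(3)]
m=(r>g+70)&(r>b+70);ys,xs=np.nonzero(m);p=(xs.mean()+245,ys.mean()+95);print(p,m.sum(),onz(C,p,.194))
print("hole",onz(C,(252,231),.065))
for z in (.136,):print("bush w3",onz(load('w3')[1],(221,27),z))
E
```

```text
(np.float64(258.56880733944956), np.float64(108.47706422018348)) 218 [ 0.53009255 -0.09150847  0.194     ]
hole [ 0.47844586 -0.24666222  0.065     ]
bush w3 [0.52864259 0.18835156 0.136     ]
```

Request:
{"fn": "move_arm", "kwargs": {
  "steps": [
    [85,[-0.23,-0.97,0],[0,0,0]],
    [85,[-0.23,-0.97,0],[0,0,0]],
    [85,[-0.23,-0.97,0],[0,0,0]]
  ]
}}

```text
time_s: 4.4
ee_pos: [0.5218, 0.1198, 0.3359]
tool_rot: [3.109, -0.449, -0.001]
wrist_force: [-0.3, 0.4, -0.0]
width: 0.997
```

```bash
python3 - <<'E'
from h import *
im,C=snap('w4')
cv2.imwrite("pics/w4z.png",cv2.resize(im[0:200,130:330],None,fx=3,fy=3,interpolation=cv2.INTER_CUBIC))
E
```

```text
t 4.4 p [0.5218 0.1198 0.3359] F [-0.27  0.44 -0.03] M [-0.008 -0.021  0.012] w 85.1 xax [ 0.9592 -0.2827 -0.0005] zax [-0.0007 -0.0005 -1.    ] j [ 0.2499  0.239  -0.664   1.728   0.1557  1.2286 -0.7395]
```

View pics/w4z.png

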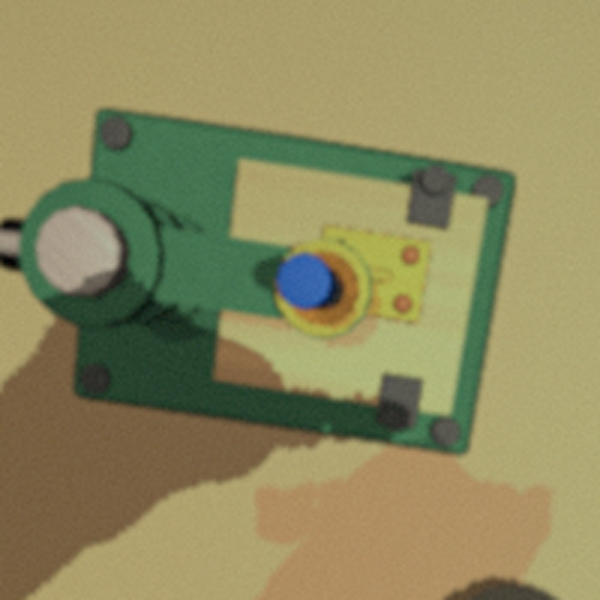

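```bash
python3 - <<'E'
from h import *
im,C=load('w4')
hsv=cv2.cvtColor(im,cv2.COLOR_BGR2HSV)
m=cv2.inRange(hsv,(105,120,60),(125,255,255));m[:80]=0;m[110:]=0
ys,xs=np.nonzero(m);p=(xs.mean(),ys.mean());print(p,len(xs),xs.min(),xs.max(),ys.min(),ys.max())
a=onz(C,p,.226);print("top",a)
q=(323/3+130,288/3);b=onz(C,q,.136);print("bush",b,"col",onz(C,(80/3+130,250/3),.148))
o,R=st();print(R.T@(a-o['ee_pos'])/.025)
E
```

```text
(np.float64(276.5), np.float64(93.490625)) 320 222 435 80 109
top [0.55960724 0.18818857 0.226     ]
bush [0.52929076 0.19718217 0.136     ] col [0.4596355  0.23033141 0.148     ]
t 4.45 p [0.5212 0.1251 0.3363] F [-0.28  3.17  0.98] M [ 0.212  0.034 -0.02 ] w 85.1 xax [ 0.961  -0.2764 -0.0011] zax [-0.0001  0.0038 -1.    ] j [ 0.2462  0.2401 -0.6693  1.7269  0.1536  1.2274 -0.741 ]
[ 0.784  -2.8326  4.4193]
```

```bash
python3 - <<'E'
from h import *
im,C=snap('w5')
hsv=cv2.cvtColor(im,cv2.COLOR_BGR2HSV)
m=cv2.inRange(hsv,(105,120,60),(125,255,255));m[:70]=0;m[120:]=0;m[:,300:]=0;m[:,:190]=0
ys,xs=np.nonzero(m);p=(xs.mean(),ys.mean());print(p,len(xs),xs.min(),xs.max(),ys.min(),ys.max())
a=onz(C,p,.225);print("top",a)
h=cv2.inRange(hsv,(14,120,90),(32,255,255));h[:60]=0;h[140:]=0;h[:,265:]=0;h[:,210:]|=0
cv2.imwrite("pics/w5z.png",cv2.resize(im[60:140,190:290],None,fx=6,fy=6,interpolation=cv2.INTER_CUBIC))
o,R=st();print(R.T@(a-o['ee_pos'])/.025)
E
```

```text
t 4.45 p [0.5212 0.1251 0.3363] F [-0.28  3.17  0.98] M [ 0.212  0.034 -0.02 ] w 85.1 xax [ 0.961  -0.2764 -0.0011] zax [-0.0001  0.0038 -1.    ] j [ 0.2462  0.2401 -0.6693  1.7269  0.1536  1.2274 -0.741 ]
(np.float64(235.45569620253164), np.float64(101.0084388185654)) 237 227 244 93 109
top [0.5292 0.1973 0.225 ]
t 4.5 p [0.5212 0.1232 0.3362] F [ 0.02  0.39 -0.08] M [-0.032  0.002 -0.017] w 84.8 xax [ 0.9611 -0.2763 -0.0011] zax [-0.0005  0.0021 -1.    ] j [ 0.2478  0.2394 -0.6676  1.7275  0.1543  1.2281 -0.7379]
[-0.5073 -2.9311  4.453 ]
```

View pics/w5z.png

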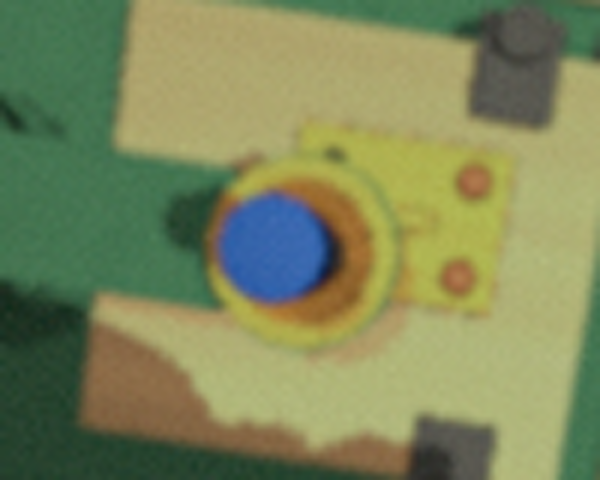

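Request:
{"fn": "move_arm", "kwargs": {
  "steps": [
    [85,[-0.13,-0.73,0],[0,0,0]],
    [85,[-0.13,-0.73,0],[0,0,0]],
    [85,[-0.13,-0.73,0],[0,0,0]],
    [85,[-0.12,-0.73,0],[0,0,0]],
    [85,[0,0,0.6],[0,0,0]],
    [85,[0,0,0.9],[0,0,0]],
    [85,[0,0,0],[0,0,0]]
  ]
}}

```text
time_s: 5.2
ee_pos: [0.5291, 0.1897, 0.2947]
tool_rot: [3.104, -0.45, -0.01]
wrist_force: [-0.6, -0.0, 0.5]
width: 0.996
```

```bash
python3 - <<'E'
from h import *
_,C=load('w5');print("bush",onz(C,(240.7,101.8),.136))
im,C=snap('w6')
o,R=st();print(R.T@(np.array([.5293,.1973,.198])-o['ee_pos'])/.025)
E
```

```text
bush [0.52956147 0.19725067 0.136     ]
t 5.2 p [0.5291 0.1897 0.2947] F [-0.56 -0.05  0.45] M [-0.066  0.017 -0.003] w 85.1 xax [ 0.9588 -0.2842 -0.0056] zax [-0.007 -0.004 -1.   ] j [ 0.1156  0.329  -0.678   1.7237  0.2212  1.1751 -0.912 ]
t 5.25 p [0.5299 0.1903 0.2966] F [-0.19 -0.48 -0.01] M [ 0.025 -0.025  0.03 ] w 84.8 xax [ 0.9587 -0.2844 -0.0033] zax [-0.0042 -0.0027 -1.    ] j [ 0.1157  0.3278 -0.6787  1.7207  0.2209  1.176  -0.912 ]
[-0.0903 -0.2756  3.9431]
```

View pics/w6.png

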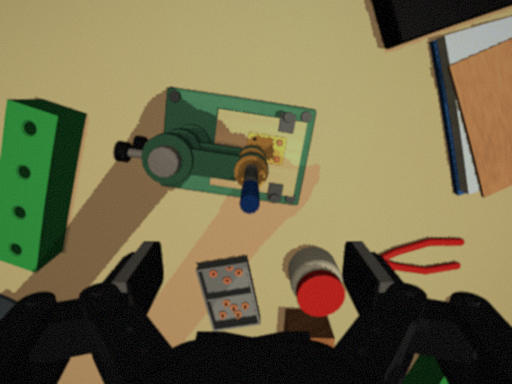

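Request:
{"fn": "move_arm", "kwargs": {
  "steps": [
    [85,[-0.08,-0.26,0],[0,0,0]],
    [85,[0,0,0.2],[0,0,0]],
    [85,[0,0,0.4],[0,0,0]],
    [85,[0,0,0.4],[0,0,0]],
    [85,[0,0,0],[0,0,0]]
  ]
}}

```text
time_s: 5.75
ee_pos: [0.5299, 0.1986, 0.2718]
tool_rot: [3.107, -0.449, -0.005]
wrist_force: [-0.4, 0.3, -0.2]
width: 0.99
```

```bash
python3 - <<'E'
from h import *
im,C=snap('w7')
o,R=st();print(R.T@(np.array([.5293,.1973,.198])-o['ee_pos'])/.025)
E
```

```text
t 5.75 p [0.5299 0.1986 0.2718] F [-0.41  0.29 -0.2 ] M [-0.024  0.075  0.023] w 84.6 xax [ 0.9591 -0.2832 -0.0026] zax [-0.0031 -0.0015 -1.    ] j [ 0.0951  0.3542 -0.6751  1.7473  0.2418  1.1283 -0.9421]
t 5.8 p [0.5303 0.1989 0.2727] F [-0.53  1.33 -0.76] M [-0.067 -0.083 -0.014] w 84.9 xax [ 0.9591 -0.2832 -0.0016] zax [-0.0019 -0.0009 -1.    ] j [ 0.0952  0.3536 -0.6754  1.746   0.2416  1.1287 -0.9419]
[-0.0161  0.0686  2.9881]
```

View pics/w7.png

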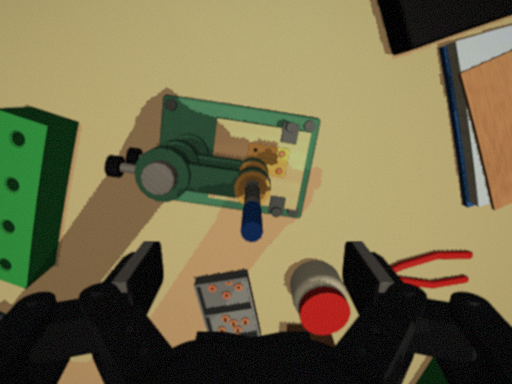

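Request:
{"fn": "move_arm", "kwargs": {
  "steps": [
    [85,[-0.02,0.07,0.4],[0,0,0]],
    [85,[0,0,0.5],[0,0,0]],
    [85,[0,0,0.5],[0,0,0]],
    [85,[0,0,0.5],[0,0,0]],
    [85,[0,0,0.5],[0,0,0]],
    [85,[0,0,0.5],[0,0,0]],
    [85,[0,0,0.1],[0,0,0]]
  ]
}}

```text
time_s: 6.5
ee_pos: [0.5289, 0.1974, 0.1968]
tool_rot: [3.108, -0.449, -0.004]
wrist_force: [0.2, -0.4, -0.4]
width: 0.994
```

```bash
python3 - <<'E'
from h import *
im,C=snap('w8')
o,R=st();print(R.T@(np.array([.5293,.1973,.198])-o['ee_pos'])/.025)
p=proj(C,[.5293,.1973,.226]);q=proj(C,[.5293,.1973,.136]);print(p,q)
E
```

```text
t 6.5 p [0.5289 0.1974 0.1968] F [ 0.2  -0.39 -0.44] M [-0.011  0.049 -0.014] w 84.9 xax [ 0.9591 -0.2829 -0.0026] zax [-0.003  -0.0011 -1.    ] j [ 0.0671  0.4285 -0.6471  1.8348  0.3051  0.9826 -0.9958]
t 6.55 p [0.5292 0.1976 0.1973] F [0.11 0.12 0.22] M [-0.018  0.018  0.009] w 84.9 xax [ 0.9591 -0.2829 -0.002 ] zax [-0.0023 -0.0007 -1.    ] j [ 0.0671  0.428  -0.6473  1.8341  0.3049  0.9828 -0.9956]
[ 0.0068  0.0092 -0.029 ]
[253.3048 317.464 ] [253.3336 220.2389]
```

View pics/w8.png

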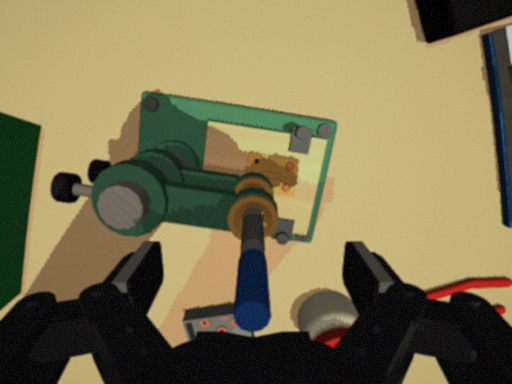

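Request:
{"fn": "move_arm", "kwargs": {
  "steps": [
    [40,[0,0,0],[0,0,0]],
    [20,[0,0,0],[0,0,0]],
    [14,[0,0,0],[0,0,0]],
    [0,[0,0,0],[0,0,0]],
    [0,[0,0,0],[0,0,0]],
    [0,[0,0,0],[0,0,0]]
  ]
}}

```text
time_s: 7.15
ee_pos: [0.5298, 0.198, 0.1992]
tool_rot: [-3.109, 0.449, -0.001]
wrist_force: [-0.5, 0.1, 2.3]
width: 0.127
```

```bash
python3 -c "
from h import *
st();snap('w9')"
```

```text
t 7.15 p [0.5298 0.198  0.1992] F [-0.55  0.14  2.29] M [0.034 0.254 0.011] w 10.8 xax [ 0.9591 -0.2831  0.0003] zax [ 0.0004  0.0001 -1.    ] j [ 0.0676  0.4257 -0.6483  1.8323  0.3042  0.9839 -0.9953]
t 7.15 p [0.5298 0.198  0.1992] F [-0.55  0.14  2.29] M [0.034 0.254 0.011] w 10.8 xax [ 0.9591 -0.2831  0.0003] zax [ 0.0004  0.0001 -1.    ] j [ 0.0676  0.4257 -0.6483  1.8323  0.3042  0.9839 -0.9953]
```

View pics/w9.png

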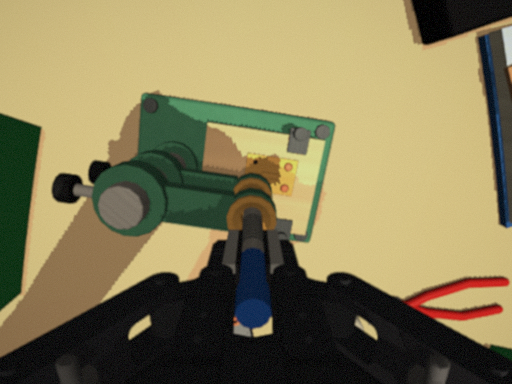

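Request:
{"fn": "move_arm", "kwargs": {
  "steps": [
    [0,[0,0,-0.1],[0,0,0]],
    [0,[0,0,-0.2],[0,0,0]],
    [0,[0,0,-0.3],[0,0,0]],
    [0,[0,0,-0.3],[0,0,0]],
    [0,[0,0,-0.3],[0,0,0]],
    [0,[0,0,-0.3],[0,0,0]]
  ]
}}

```text
time_s: 7.8
ee_pos: [0.5299, 0.1979, 0.2372]
tool_rot: [-3.109, 0.449, -0.001]
wrist_force: [-0.7, -0.0, -1.1]
width: 0.126
```

```bash
python3 -c "
from h import *
st()"
```

```text
t 7.8 p [0.5299 0.1979 0.2372] F [-0.73 -0.05 -1.13] M [ 0.037 -0.012  0.072] w 10.7 xax [ 0.9591 -0.2831  0.0005] zax [ 0.0006  0.0001 -1.    ] j [ 0.0851  0.3852 -0.6648  1.7919  0.2698  1.0562 -0.9653]
```

Request:
{"fn": "move_arm", "kwargs": {
  "steps": [
    [0,[0,0,-0.5],[0,0,0]],
    [0,[0,0,-0.6],[0,0,0]],
    [0,[0,0,-0.6],[0,0,0]],
    [0,[0,0,-0.7],[0,0,0]],
    [0,[0,0,-0.7],[0,0,0]],
    [0,[0,0,-0.8],[0,0,0]],
    [0,[0,0,-0.8],[0,0,0]],
    [0,[0,0,-0.4],[0,0,0]]
  ]
}}

```text
time_s: 8.6
ee_pos: [0.5302, 0.1985, 0.3668]
tool_rot: [-3.107, 0.449, -0.005]
wrist_force: [0.4, -0.4, -1.5]
width: 0.121
```

```bash
python3 - <<'E'
from h import *
im,C=snap('w10')
o,R=st();print(R.T@(np.array([.4785,-.2475,.365])-o['ee_pos'])/.025)
E
```

```text
t 8.6 p [0.5302 0.1985 0.3668] F [ 0.37 -0.4  -1.48] M [-0.006 -0.073  0.015] w 10.4 xax [ 0.9591 -0.2831  0.0032] zax [ 0.0037  0.0013 -1.    ] j [ 0.1194  0.2808 -0.6939  1.6162  0.1854  1.3077 -0.89  ]
t 8.65 p [0.5306 0.1987 0.3675] F [-0.17 -0.83 -0.37] M [ 0.043 -0.043  0.031] w 10.3 xax [ 0.9591 -0.2832  0.0045] zax [ 0.0052  0.0018 -1.    ] j [ 0.1194  0.2803 -0.694   1.615   0.1856  1.3078 -0.89  ]
[ 3.0533 17.7065  0.0594]
```

View pics/w10.png

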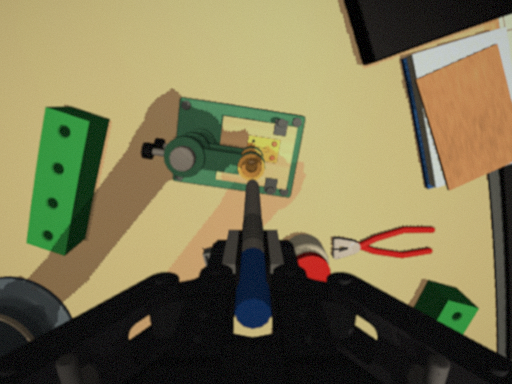

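Request:
{"fn": "move_arm", "kwargs": {
  "steps": [
    [0,[0.08,0.5,0],[0,0,0]],
    [0,[0.17,0.98,0],[0,0,0]],
    [0,[0.17,0.98,0],[0,0,0]],
    [0,[0.17,0.98,0],[0,0,0]],
    [0,[0.17,0.98,0],[0,0,0]],
    [0,[0.17,0.98,0],[0,0,0]],
    [0,[0.17,0.98,0],[0,0,0]],
    [0,[0.17,0.98,0],[0,0,0]]
  ]
}}

```text
time_s: 9.45
ee_pos: [0.5069, 0.0102, 0.3625]
tool_rot: [3.108, -0.451, -0.004]
wrist_force: [-0.9, -0.1, -1.6]
width: 0.125
```

Request:
{"fn": "move_arm", "kwargs": {
  "steps": [
    [0,[0.17,0.98,0],[0,0,0]],
    [0,[0.17,0.98,0],[0,0,0]],
    [0,[0.17,0.98,0],[0,0,0]],
    [0,[0.17,0.98,0],[0,0,0]],
    [0,[0.17,0.98,0],[0,0,0]],
    [0,[0.17,0.98,0],[0,0,0]],
    [0,[0.17,0.98,0],[0,0,0]],
    [0,[0.17,0.98,0],[0,0,0]]
  ]
}}

```text
time_s: 10.25
ee_pos: [0.4836, -0.187, 0.3625]
tool_rot: [-3.109, 0.451, 0.004]
wrist_force: [-0.1, -0.2, -1.6]
width: 0.123
```

Request:
{"fn": "move_arm", "kwargs": {
  "steps": [
    [0,[0.17,0.98,0],[0,0,0]],
    [0,[0.17,0.98,0],[0,0,0]],
    [0,[0.08,0.5,0],[0,0,0]],
    [0,[0,0.2,0],[0,0,0]],
    [0,[0,0,0],[0,0,0]],
    [0,[0,0,0],[0,0,0]]
  ]
}}

```text
time_s: 10.85
ee_pos: [0.4767, -0.2506, 0.3637]
tool_rot: [-3.109, 0.446, 0.0]
wrist_force: [-1.0, 0.1, -2.0]
width: 0.122
```

```bash
python3 - <<'E'
from h import *
im,C=snap('w11')
o,R=st();print(R.T@(np.array([.4785,-.2475,.24])-o['ee_pos'])/.025)
print("foot proj",proj(C,o['ee_pos']+R@[0,0,.153]),"hole proj",proj(C,[.4785,-.2475,.065]))
E
```

```text
t 10.85 p [ 0.4767 -0.2506  0.3637] F [-0.98  0.07 -1.98] M [ 0.016  0.008 -0.005] w 10.4 xax [ 0.9596 -0.2813 -0.0003] zax [-0.0001  0.0008 -1.    ] j [ 0.7596  0.1935 -0.4157  1.6892  0.0805  1.2763  0.0421]
t 10.9 p [ 0.4768 -0.2504  0.3639] F [ 0.34  0.5  -1.55] M [ 0.014 -0.045 -0.035] w 10.2 xax [ 0.9597 -0.281   0.0001] zax [ 0.0002  0.0005 -1.    ] j [ 0.7593  0.1933 -0.4158  1.6889  0.0807  1.2763  0.0421]
[ 0.0318 -0.1298  4.9557]
foot proj [252.6681 182.8105] hole proj [253.2371 153.5658]
```

View pics/w11.png

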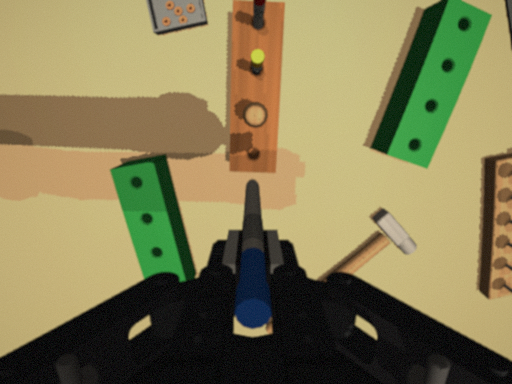

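Request:
{"fn": "move_arm", "kwargs": {
  "steps": [
    [0,[0.03,-0.13,0.3],[0,0,0]],
    [0,[0,0,0.8],[0,0,0]],
    [0,[0,0,0.9],[0,0,0]],
    [0,[0,0,0.9],[0,0,0]],
    [0,[0,0,0.9],[0,0,0]],
    [0,[0,0,0.6],[0,0,0]],
    [0,[0,0,0.3],[0,0,0]],
    [0,[0,0,0],[0,0,0]]
  ]
}}

```text
time_s: 11.7
ee_pos: [0.4778, -0.2482, 0.2452]
tool_rot: [-3.109, 0.447, 0.003]
wrist_force: [0.4, -0.5, -1.0]
width: 0.125
```

```bash
python3 - <<'E'
from h import *
im,C=snap('w12')
cv2.imwrite("pics/w12z.png",cv2.resize(im[90:240,180:330],None,fx=4,fy=4,interpolation=cv2.INTER_CUBIC))
o,R=st();print(R.T@(np.array([.4785,-.2475,.168])-o['ee_pos'])/.025)
print("foot proj",proj(C,o['ee_pos']+R@[0,0,.153]),"hole proj",proj(C,[.4785,-.2475,.065]))
E
```

```text
t 11.7 p [ 0.4778 -0.2482  0.2452] F [ 0.44 -0.47 -0.98] M [0.003 0.003 0.041] w 10.6 xax [ 0.9594 -0.282  -0.0021] zax [-0.0018  0.0012 -1.    ] j [ 0.7385  0.2883 -0.4107  1.8519  0.1321  1.0303 -0.0114]
t 11.75 p [ 0.4784 -0.2485  0.2463] F [-1.1   0.43 -1.09] M [-0.023 -0.041 -0.006] w 10.5 xax [ 0.9593 -0.2823 -0.0001] zax [-0.0001  0.0003 -1.    ] j [ 0.7387  0.2874 -0.4107  1.8504  0.132   1.0306 -0.0113]
[-0.0061 -0.04    3.1307]
foot proj [253.5414 183.4281] hole proj [253.3697 175.2504]
```

View pics/w12z.png

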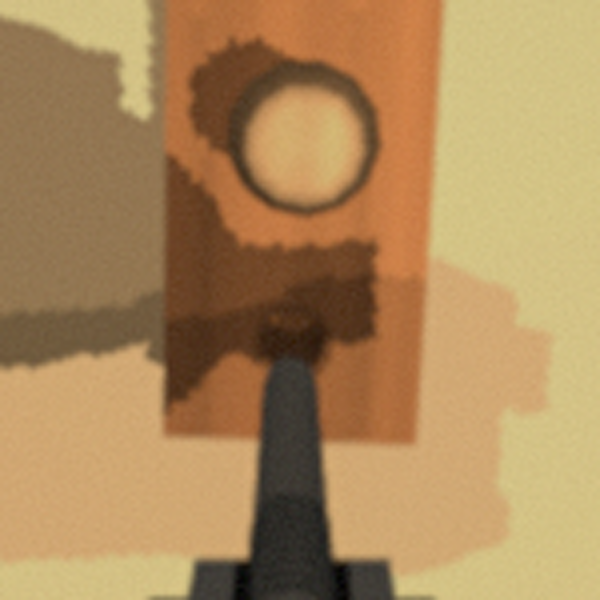

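Request:
{"fn": "move_arm", "kwargs": {
  "steps": [
    [0,[0,-0.08,0.2],[0,0,0]],
    [0,[0,0,0.3],[0,0,0]],
    [0,[0,0,0.3],[0,0,0]],
    [0,[0,0,0.3],[0,0,0]],
    [0,[0,0,0.3],[0,0,0]],
    [0,[0,0,0],[0,0,0]]
  ]
}}

```text
time_s: 12.35
ee_pos: [0.4779, -0.2469, 0.2099]
tool_rot: [-3.108, 0.449, 0.004]
wrist_force: [-0.2, -0.1, -1.7]
width: 0.124
```

```bash
python3 - <<'E'
from h import *
im,C=snap('w13')
cv2.imwrite("pics/w13z.png",cv2.resize(im[90:240,180:330],None,fx=4,fy=4,interpolation=cv2.INTER_CUBIC))
o,R=st();print(R.T@(np.array([.4785,-.2475,.168])-o['ee_pos'])/.025)
E
```

```text
t 12.35 p [ 0.4779 -0.2469  0.2099] F [-0.17 -0.13 -1.66] M [0.044 0.005 0.002] w 10.6 xax [ 0.9591 -0.2832 -0.0026] zax [-0.0023  0.0012 -1.    ] j [ 0.7274  0.3258 -0.4047  1.8919  0.1544  0.9568 -0.0349]
t 12.4 p [ 0.4783 -0.2471  0.2106] F [ 0.71  0.47 -1.06] M [-0.059  0.006 -0.001] w 10.3 xax [ 0.9591 -0.2832 -0.0014] zax [-0.0012  0.0007 -1.    ] j [ 0.7275  0.3251 -0.4049  1.891   0.1542  0.9571 -0.0348]
[0.0142 0.0153 1.7039]
```

View pics/w13z.png

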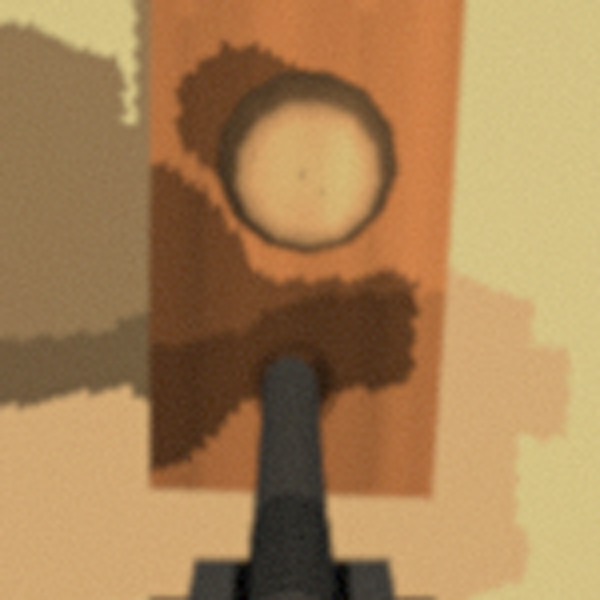

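Request:
{"fn": "move_arm", "kwargs": {
  "steps": [
    [0,[0.01,0,0.2],[0,0,0]],
    [0,[0,0,0.3],[0,0,0]],
    [0,[0,0,0.3],[0,0,0]],
    [0,[0,0,0.3],[0,0,0]],
    [0,[0,0,0.2],[0,0,0]],
    [0,[0,0,0.15],[0,0,0]],
    [0,[0,0,0],[0,0,0]]
  ]
}}

```text
time_s: 13.1
ee_pos: [0.4787, -0.2471, 0.1744]
tool_rot: [-3.109, 0.449, 0.002]
wrist_force: [-0.4, -0.1, -1.0]
width: 0.12
```

```bash
python3 -c "
from h import *
st()"
```

```text
t 13.1 p [ 0.4787 -0.2471  0.1744] F [-0.43 -0.13 -0.95] M [0.032 0.001 0.019] w 10.3 xax [ 0.9591 -0.283  -0.001 ] zax [-0.0009  0.0005 -1.    ] j [ 0.7154  0.3687 -0.3951  1.9261  0.1805  0.882  -0.0581]
```

Request:
{"fn": "move_arm", "kwargs": {
  "steps": [
    [0,[0,0,0.1],[0,0,0]],
    [0,[0,0,0.08],[0,0,0]],
    [0,[0,0,0],[0,0,0]]
  ]
}}

```text
time_s: 13.4
ee_pos: [0.4788, -0.2472, 0.1704]
tool_rot: [-3.109, 0.449, 0.0]
wrist_force: [-0.1, 0.6, -1.0]
width: 0.122
```

Request:
{"fn": "move_arm", "kwargs": {
  "steps": [
    [0,[0,0,0.06],[0,0,0]],
    [0,[0,0,0],[0,0,0]]
  ]
}}

```text
time_s: 13.6
ee_pos: [0.4789, -0.2472, 0.169]
tool_rot: [-3.109, 0.449, 0.0]
wrist_force: [1.3, -0.3, -1.2]
width: 0.119
```

Request:
{"fn": "move_arm", "kwargs": {
  "steps": [
    [0,[0,0,0.06],[0,0,0]],
    [0,[0,0,0],[0,0,0]]
  ]
}}

```text
time_s: 13.8
ee_pos: [0.4793, -0.2473, 0.1682]
tool_rot: [3.109, -0.449, 0.001]
wrist_force: [0.1, 0.3, 3.0]
width: 0.119
```

Request:
{"fn": "move_arm", "kwargs": {
  "steps": [
    [0,[0,0,0.06],[0,0,0]],
    [0,[0,0,0],[0,0,0]]
  ]
}}

```text
time_s: 14.0
ee_pos: [0.4798, -0.2475, 0.1681]
tool_rot: [3.108, -0.449, 0.003]
wrist_force: [-2.4, 0.6, 11.4]
width: 0.122
```

Request:
{"fn": "move_arm", "kwargs": {
  "steps": [
    [0,[0,0,-0.08],[0,0,0]],
    [14,[0,0,0],[0,0,0]],
    [30,[0,0,0],[0,0,0]],
    [50,[0,0,0],[0,0,0]],
    [60,[0,0,0],[0,0,0]],
    [60,[0,0,-0.5],[0,0,0]],
    [60,[0,0,-0.9],[0,0,0]],
    [60,[0,0,-0.9],[0,0,0]]
  ]
}}

```text
time_s: 14.8
ee_pos: [0.4789, -0.2471, 0.2268]
tool_rot: [-3.109, 0.449, 0.0]
wrist_force: [-0.5, -0.0, 0.5]
width: 0.698
```

Request:
{"fn": "move_arm", "kwargs": {
  "steps": [
    [60,[0,0,-0.9],[0,0,0]],
    [60,[0,0,-0.4],[0,0,0]],
    [60,[0,-0.5,0],[0,0,0]],
    [60,[0,-0.8,0],[0,0,0]]
  ]
}}

```text
time_s: 15.2
ee_pos: [0.4876, -0.2161, 0.2576]
tool_rot: [3.109, -0.453, -0.001]
wrist_force: [-0.0, -0.2, -0.7]
width: 0.703
```

```bash
python3 - <<'E'
from h import *
im,C=snap('w14')
b,g,r=[im[...,i].astype(int) for i in range(3)]
m=((r>g+70)&(r>b+70)).astype(np.uint8);n,l,s,c=cv2.connectedComponentsWithStats(m)
for i in range(1,n):
    if s[i,4]>60: print(s[i],c[i],onz(C,c[i],.194))
E
```

```text
t 15.2 p [ 0.4876 -0.2161  0.2576] F [-0.   -0.22 -0.74] M [-0.004 -0.002  0.026] w 60.1 xax [ 0.9583 -0.2857 -0.0007] zax [-0.0008 -0.     -1.    ] j [ 0.6952  0.269  -0.4301  1.8481  0.1283  1.0522 -0.0749]
```

View pics/w14.png

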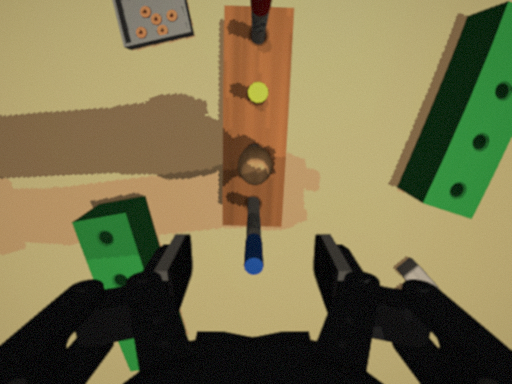

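Request:
{"fn": "move_arm", "kwargs": {
  "steps": [
    [60,[0.05,-0.8,-0.2],[0,0,0]],
    [60,[0.05,-0.8,-0.2],[0,0,0]],
    [60,[0.05,-0.8,-0.2],[0,0,0]],
    [60,[0.05,-0.6,0],[0,0,0]],
    [60,[0,0,0],[0,0,0]]
  ]
}}

```text
time_s: 15.75
ee_pos: [0.5145, -0.1422, 0.2723]
tool_rot: [-3.109, 0.441, 0.002]
wrist_force: [0.4, 0.0, -0.3]
width: 0.698
```

```bash
python3 - <<'E'
from h import *
im,C=snap('w15')
b,g,r=[im[...,i].astype(int) for i in range(3)]
m=((r>g+70)&(r>b+70)).astype(np.uint8);n,l,s,c=cv2.connectedComponentsWithStats(m)
for i in range(1,n):
    if s[i,4]>60: print(s[i],c[i],onz(C,c[i],.194))
o,R=st();print(R.T@(np.array([.5301,-.0915,.168])-o['ee_pos'])/.025)
E
```

```text
t 15.75 p [ 0.5145 -0.1422  0.2723] F [ 0.37  0.03 -0.25] M [-0.03   0.046  0.046] w 59.6 xax [ 0.9606 -0.2779 -0.0014] zax [-0.001   0.0018 -1.    ] j [ 0.5855  0.2613 -0.4735  1.8267  0.1317  1.086  -0.2175]
[ 227    0   67   48 2661] [260.1684  20.6659] [ 0.5511 -0.0313  0.194 ]
[ 344    0  109   42 1423] [388.9712  24.3626] [ 0.6241 -0.0529  0.194 ]
[243 120  22  23 388] [253.9253 131.25  ] [ 0.5299 -0.0917  0.194 ]
t 15.8 p [ 0.5139 -0.1441  0.2722] F [-0.19 -0.53 -0.19] M [-0.075  0.017 -0.051] w 60.2 xax [ 0.96   -0.2801 -0.0017] zax [-0.0016  0.0007 -1.    ] j [ 0.5868  0.2613 -0.4715  1.8268  0.1324  1.0863 -0.2169]
[ 0.0395 -2.1986  4.167 ]
```

View pics/w15.png

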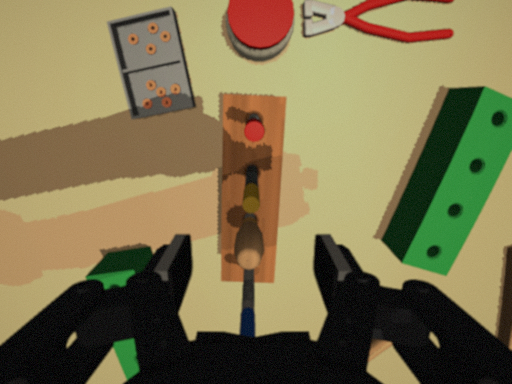

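Request:
{"fn": "move_arm", "kwargs": {
  "steps": [
    [60,[0,-0.6,0],[0,0,0]],
    [60,[0.04,-0.8,0],[0,0,0]],
    [60,[0,-0.6,0],[0,0,0]],
    [60,[0,-0.2,0],[0,0,0]],
    [60,[0,0,0.3],[0,0,0]],
    [60,[0,0,0.4],[0,0,0]],
    [60,[0,0,0.3],[0,0,0]],
    [60,[0,0,0],[0,0,0]]
  ]
}}

```text
time_s: 16.6
ee_pos: [0.5294, -0.094, 0.2462]
tool_rot: [3.109, -0.452, -0.006]
wrist_force: [-0.8, -0.4, 1.4]
width: 0.702
```

```bash
python3 - <<'E'
from h import *
im,C=snap('w16')
o,R=st();print(R.T@(np.array([.530,-.0917,.168])-o['ee_pos'])/.025)
print(proj(C,[.530,-.0917,.195]))
E
```

```text
t 16.6 p [ 0.5294 -0.094   0.2462] F [-0.77 -0.39  1.44] M [ 0.029  0.029 -0.008] w 60.0 xax [ 0.9587 -0.2845 -0.0035] zax [-0.0036  0.0003 -1.    ] j [ 0.4998  0.2977 -0.4915  1.8479  0.1611  1.0388 -0.3445]
t 16.65 p [ 0.53   -0.0938  0.247 ] F [ 0.57 -0.77 -0.3 ] M [ 0.053 -0.015  0.015] w 59.5 xax [ 0.9588 -0.2842 -0.002 ] zax [-0.002   0.0002 -1.    ] j [ 0.4997  0.2971 -0.4919  1.8467  0.161   1.0391 -0.3444]
[-0.0187 -0.0819  3.1607]
[252.5544 222.6664]
```

View pics/w16.png

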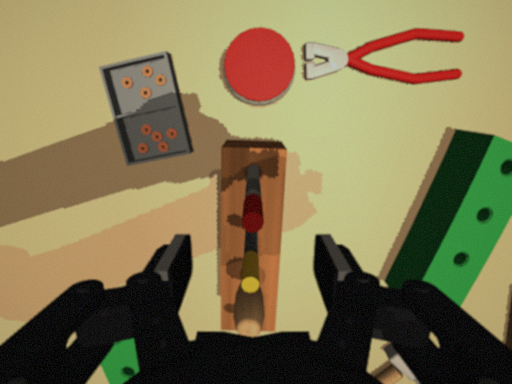

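Request:
{"fn": "move_arm", "kwargs": {
  "steps": [
    [60,[0,-0.08,0.3],[0,0,0]],
    [60,[0,0,0.5],[0,0,0]],
    [60,[0,0,0.6],[0,0,0]],
    [60,[0,0,0.6],[0,0,0]],
    [60,[0,0,0.6],[0,0,0]],
    [60,[0,0,0.4],[0,0,0]],
    [60,[0,0,0.14],[0,0,0]],
    [60,[0,0,0],[0,0,0]]
  ]
}}

```text
time_s: 17.45
ee_pos: [0.5311, -0.0911, 0.1691]
tool_rot: [-3.109, 0.449, 0.001]
wrist_force: [-0.6, 0.3, -0.2]
width: 0.7
```

```bash
python3 - <<'E'
from h import *
im,C=snap('w17')
o,R=st();print(R.T@(np.array([.530,-.0917,.168])-o['ee_pos'])/.025)
print(proj(C,[.530,-.0917,.195]))
E
```

```text
t 17.45 p [ 0.5311 -0.0911  0.1691] F [-0.56  0.29 -0.18] M [ 0.013 -0.004 -0.023] w 59.8 xax [ 0.9591 -0.283  -0.0008] zax [-0.0008  0.0002 -1.    ] j [ 0.4669  0.3873 -0.4703  1.9274  0.2239  0.8787 -0.4043]
t 17.5 p [ 0.5315 -0.0911  0.1697] F [-0.09 -0.2  -0.68] M [-0.063 -0.016  0.032] w 60.2 xax [ 0.9591 -0.283   0.0003] zax [ 0.0003 -0.     -1.    ] j [ 0.467   0.3866 -0.4705  1.9267  0.2238  0.8789 -0.4043]
[-0.0497  0.0406  0.0667]
[249.9055 313.364 ]
```

View pics/w17.png

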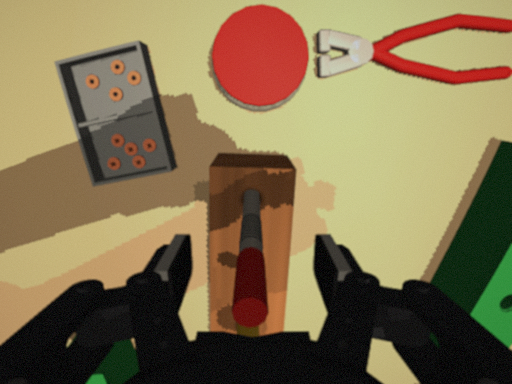

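Request:
{"fn": "move_arm", "kwargs": {
  "steps": [
    [60,[-0.05,0.04,0.05],[0,0,0]],
    [40,[0,0,0],[0,0,0]],
    [20,[0,0,0],[0,0,0]],
    [14,[0,0,0],[0,0,0]],
    [0,[0,0,0],[0,0,0]],
    [0,[0,0,0],[0,0,0]],
    [0,[0,0,0],[0,0,0]]
  ]
}}

```text
time_s: 18.2
ee_pos: [0.53, -0.0917, 0.1687]
tool_rot: [3.109, -0.449, 0.001]
wrist_force: [-0.6, 0.2, 3.3]
width: 0.123
```

```bash
python3 - <<'E'
from h import *
im,C=snap('w18')
E
```

```text
t 18.2 p [ 0.53   -0.0917  0.1687] F [-0.58  0.2   3.29] M [0.017 0.237 0.016] w 10.5 xax [ 0.9591 -0.2831  0.0006] zax [ 0.0005 -0.0002 -1.    ] j [ 0.4687  0.3857 -0.4703  1.9308  0.2241  0.8754 -0.4035]
```

View pics/w18.png

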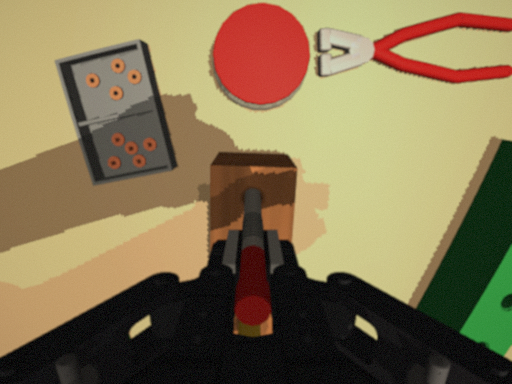

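Request:
{"fn": "move_arm", "kwargs": {
  "steps": [
    [0,[0,0,-0.3],[0,0,0]],
    [0,[0,0,-0.6],[0,0,0]],
    [0,[0,0,-0.8],[0,0,0]],
    [0,[0,0,-0.9],[0,0,0]],
    [0,[0,0,-0.9],[0,0,0]],
    [0,[0,0,-0.9],[0,0,0]],
    [0,[0,0,-0.9],[0,0,0]],
    [0,[0,0,-0.9],[0,0,0]]
  ]
}}

```text
time_s: 19.05
ee_pos: [0.5293, -0.0917, 0.3241]
tool_rot: [3.109, -0.449, -0.001]
wrist_force: [-0.6, 0.5, -1.3]
width: 0.125
```

```bash
python3 - <<'E'
from h import *
o,R=st();print(R.T@(np.array([.5298,.198,.325])-o['ee_pos'])/.025)
E
```

```text
t 19.05 p [ 0.5293 -0.0917  0.3241] F [-0.56  0.5  -1.29] M [ 0.016 -0.031  0.03 ] w 10.7 xax [ 0.9591 -0.283  -0.0007] zax [-0.0007  0.0001 -1.    ] j [ 0.5166  0.2273 -0.5042  1.7481  0.1171  1.1967 -0.3066]
[ -3.2599 -11.1197  -0.0362]
```

Request:
{"fn": "move_arm", "kwargs": {
  "steps": [
    [0,[-0.15,-0.5,0],[0,0,0]],
    [0,[-0.28,-0.96,0],[0,0,0]],
    [0,[-0.28,-0.96,0],[0,0,0]],
    [0,[-0.28,-0.96,0],[0,0,0]],
    [0,[-0.28,-0.96,0],[0,0,0]],
    [0,[-0.28,-0.96,0],[0,0,0]],
    [0,[-0.28,-0.96,0],[0,0,0]],
    [0,[-0.28,-0.96,0],[0,0,0]]
  ]
}}

```text
time_s: 19.85
ee_pos: [0.5292, 0.0981, 0.322]
tool_rot: [3.109, -0.448, -0.003]
wrist_force: [0.2, 0.2, -1.0]
width: 0.126
```

Request:
{"fn": "move_arm", "kwargs": {
  "steps": [
    [0,[-0.28,-0.96,0],[0,0,0]],
    [0,[-0.28,-0.96,0],[0,0,0]],
    [0,[-0.25,-0.9,0],[0,0,0]],
    [0,[-0.15,-0.5,0],[0,0,0]],
    [0,[-0.1,-0.4,0],[0,0,0]],
    [0,[0,0,0],[0,0,0]],
    [0,[0,0,0],[0,0,0]]
  ]
}}

```text
time_s: 20.55
ee_pos: [0.5313, 0.1921, 0.3229]
tool_rot: [3.108, -0.451, -0.0]
wrist_force: [0.0, -0.8, -1.7]
width: 0.126
```

```bash
python3 - <<'E'
from h import *
im,C=snap('w19')
cv2.imwrite("pics/w19z.png",cv2.resize(im[90:240,180:330],None,fx=4,fy=4,interpolation=cv2.INTER_CUBIC))
o,R=st();print(R.T@(np.array([.5298,.198,.30])-o['ee_pos'])/.025)
print("foot",proj(C,o['ee_pos']+R@[0,0,.1537]),"mouth",proj(C,[.5298,.198,.136]))
E
```

```text
t 20.55 p [0.5313 0.1921 0.3229] F [ 0.03 -0.77 -1.66] M [-0.038 -0.008 -0.038] w 10.7 xax [ 0.9588 -0.284  -0.0001] zax [-0.0005 -0.001  -1.    ] j [ 0.0905  0.301  -0.6443  1.684   0.1914  1.2213 -0.8863]
t 20.6 p [0.5314 0.1917 0.323 ] F [ 0.18  0.32 -0.88] M [-0.003  0.017  0.033] w 10.3 xax [ 0.9586 -0.2848  0.0001] zax [-0.0003 -0.0011 -1.    ] j [ 0.091   0.3008 -0.6441  1.6839  0.1914  1.2213 -0.8863]
[-0.135  -0.2248  0.9209]
foot [252.7852 183.0851] mouth [249.397  169.1265]
```

View pics/w19z.png

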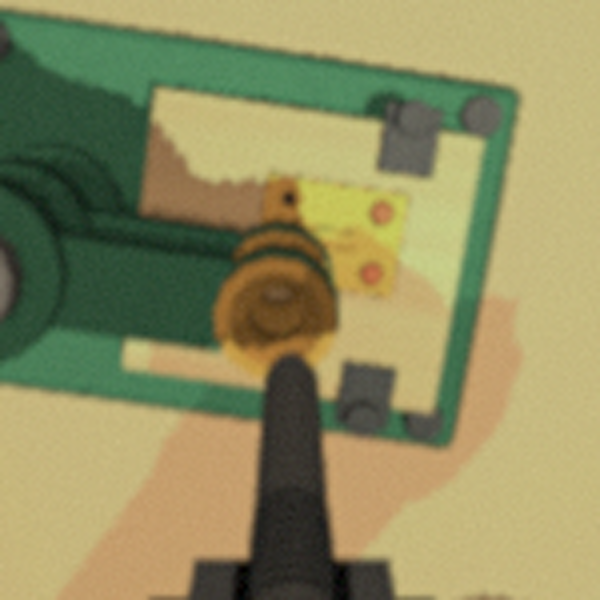

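Request:
{"fn": "move_arm", "kwargs": {
  "steps": [
    [0,[-0.13,-0.22,0.1],[0,0,0]],
    [0,[0,0,0.3],[0,0,0]],
    [0,[0,0,0.4],[0,0,0]],
    [0,[0,0,0.1],[0,0,0]],
    [0,[0,0,0],[0,0,0]],
    [0,[0,0,0],[0,0,0]]
  ]
}}

```text
time_s: 21.2
ee_pos: [0.5298, 0.1991, 0.3008]
tool_rot: [-3.109, 0.45, -0.0]
wrist_force: [-0.4, 0.2, -0.9]
width: 0.12
```

```bash
python3 - <<'E'
from h import *
im,C=snap('w20')
cv2.imwrite("pics/w20z.png",cv2.resize(im[90:240,180:330],None,fx=4,fy=4,interpolation=cv2.INTER_CUBIC))
o,R=st();print(R.T@(np.array([.5298,.198,.28])-o['ee_pos'])/.025)
print("foot",proj(C,o['ee_pos']+R@[0,0,.1537]),"mouth",proj(C,[.5298,.198,.136]))
E
```

```text
t 21.2 p [0.5298 0.1991 0.3008] F [-0.39  0.16 -0.94] M [0.011 0.003 0.035] w 10.3 xax [ 0.959  -0.2833  0.0001] zax [ 0.0001 -0.     -1.    ] j [ 0.0753  0.32   -0.644   1.7131  0.206   1.177  -0.911 ]
t 21.25 p [0.5298 0.1992 0.301 ] F [ 0.54  0.5  -1.77] M [ 0.021 -0.048  0.016] w 10.7 xax [ 0.959  -0.2833  0.0004] zax [ 0.0004  0.0002 -1.    ] j [ 0.0753  0.3198 -0.644   1.7128  0.2059  1.1771 -0.911 ]
[0.0125 0.0474 0.8394]
foot [252.5597 182.5841] mouth [252.8397 180.8396]
```

View pics/w20z.png

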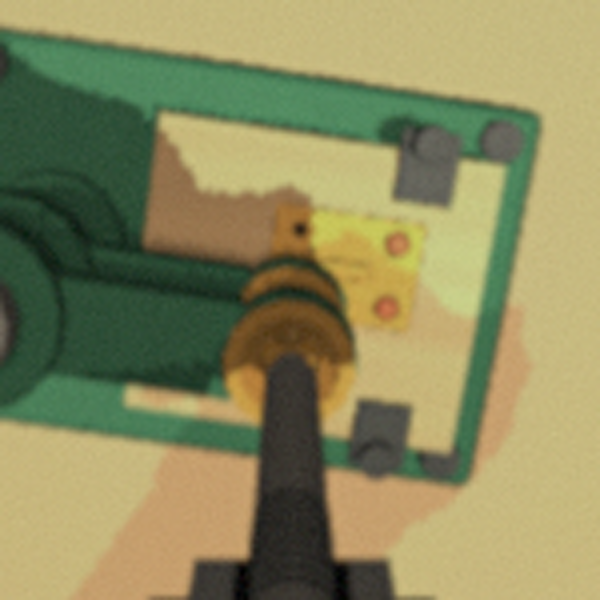

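Request:
{"fn": "move_arm", "kwargs": {
  "steps": [
    [0,[0.01,0.05,0],[0,0,0]],
    [0,[0,0,0.2],[0,0,0]],
    [0,[0,0,0.2],[0,0,0]],
    [0,[0,0,0.2],[0,0,0]],
    [0,[0,0,0.2],[0,0,0]],
    [0,[0,0,0],[0,0,0]]
  ]
}}

```text
time_s: 21.85
ee_pos: [0.5291, 0.1977, 0.2797]
tool_rot: [3.108, -0.449, -0.003]
wrist_force: [-0.8, -0.9, -1.3]
width: 0.123
```

```bash
python3 - <<'E'
from h import *
o,R=st();print(R.T@(np.array([.5298,.198,.28])-o['ee_pos'])/.025)
E
```

```text
t 21.85 p [0.5291 0.1977 0.2797] F [-0.75 -0.88 -1.28] M [-0.068 -0.018 -0.042] w 10.5 xax [ 0.9591 -0.283  -0.0015] zax [-0.0017 -0.0007 -1.    ] j [ 0.072   0.3365 -0.6394  1.7422  0.2186  1.1368 -0.9205]
[ 0.0232 -0.0214 -0.0113]
```

Request:
{"fn": "move_arm", "kwargs": {
  "steps": [
    [0,[0.02,-0.01,0.2],[0,0,0]],
    [0,[0,0,0.25],[0,0,0]],
    [0,[0,0,0.25],[0,0,0]],
    [0,[0,0,0.25],[0,0,0]],
    [0,[0,0,0.2],[0,0,0]],
    [0,[0,0,0],[0,0,0]]
  ]
}}

```text
time_s: 22.45
ee_pos: [0.5298, 0.1978, 0.2511]
tool_rot: [3.109, -0.449, -0.002]
wrist_force: [0.0, 0.5, -1.6]
width: 0.121
```

```bash
python3 - <<'E'
from h import *
o,R=st();print(R.T@(np.array([.5298,.198,.2])-o['ee_pos'])/.025)
im,C=snap('w21')
cv2.imwrite("pics/w21z.png",cv2.resize(im[90:240,180:330],None,fx=4,fy=4,interpolation=cv2.INTER_CUBIC))
E
```

```text
t 22.45 p [0.5298 0.1978 0.2511] F [ 0.03  0.49 -1.57] M [ 0.016  0.041 -0.057] w 10.4 xax [ 0.9591 -0.2831 -0.0011] zax [-0.0013 -0.0004 -1.    ] j [ 0.0626  0.3639 -0.6316  1.7763  0.2401  1.0807 -0.9391]
[ 0.0012 -0.0085  2.0438]
t 22.45 p [0.5298 0.1978 0.2511] F [ 0.03  0.49 -1.57] M [ 0.016  0.041 -0.057] w 10.4 xax [ 0.9591 -0.2831 -0.0011] zax [-0.0013 -0.0004 -1.    ] j [ 0.0626  0.3639 -0.6316  1.7763  0.2401  1.0807 -0.9391]
```

View pics/w21z.png

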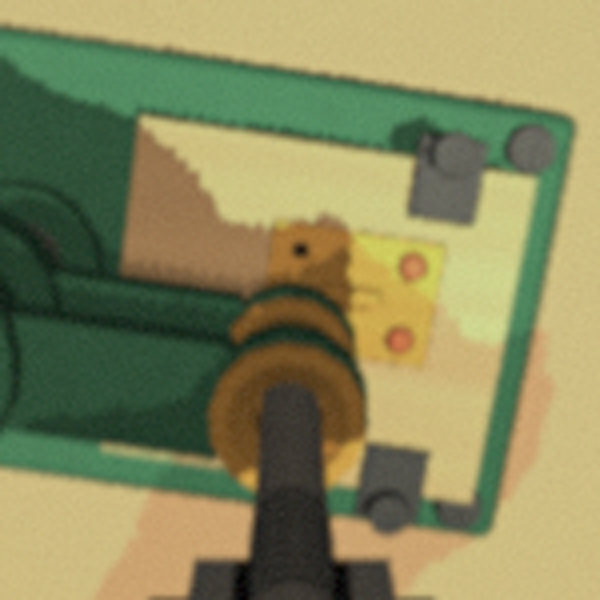

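Request:
{"fn": "move_arm", "kwargs": {
  "steps": [
    [0,[0,0,0.15],[0,0,0]],
    [0,[0,0,0.2],[0,0,0]],
    [0,[0,0,0.2],[0,0,0]],
    [0,[0,0,0.15],[0,0,0]],
    [0,[0,0,0],[0,0,0]]
  ]
}}

```text
time_s: 23.0
ee_pos: [0.53, 0.1979, 0.2338]
tool_rot: [3.109, -0.449, -0.001]
wrist_force: [-0.5, 0.2, -2.2]
width: 0.126
```

```bash
python3 - <<'E'
from h import *
o,R=st();print(R.T@(np.array([.5298,.198,.2])-o['ee_pos'])/.025)
E
```

```text
t 23.0 p [0.53   0.1979 0.2338] F [-0.45  0.22 -2.16] M [-0.021  0.136 -0.001] w 10.8 xax [ 0.9591 -0.2831 -0.0006] zax [-0.0006 -0.0001 -1.    ] j [ 0.0562  0.3811 -0.626   1.7961  0.2542  1.0464 -0.9514]
[-0.0078 -0.0011  1.353 ]
```

Request:
{"fn": "move_arm", "kwargs": {
  "steps": [
    [0,[0,0,0.15],[0,0,0]],
    [0,[0,0,0.2],[0,0,0]],
    [0,[0,0,0.2],[0,0,0]],
    [0,[0,0,0.2],[0,0,0]],
    [0,[0,0,0.15],[0,0,0]],
    [0,[0,0,0.1],[0,0,0]],
    [0,[0,0,0],[0,0,0]]
  ]
}}

```text
time_s: 23.7
ee_pos: [0.53, 0.198, 0.2091]
tool_rot: [3.109, -0.449, -0.001]
wrist_force: [-0.6, -0.3, -2.1]
width: 0.125
```

```bash
python3 - <<'E'
from h import *
o,R=st();print(R.T@(np.array([.5298,.198,.1997])-o['ee_pos'])/.025)
E
```

```text
t 23.7 p [0.53   0.198  0.2091] F [-0.58 -0.35 -2.08] M [-0.087  0.136 -0.013] w 10.7 xax [ 0.9591 -0.2831 -0.0004] zax [-0.0005 -0.0001 -1.    ] j [ 0.0459  0.4072 -0.6165  1.8228  0.2757  0.9985 -0.97  ]
[-0.0086  0.0006  0.3756]
```

9.4 mm left; slow approach from here.

Request:
{"fn": "move_arm", "kwargs": {
  "steps": [
    [0,[0,0,0.08],[0,0,0]],
    [0,[0,0,0.08],[0,0,0]],
    [0,[0,0,0.07],[0,0,0]],
    [0,[0,0,0.04],[0,0,0]],
    [0,[0,0,0],[0,0,0]],
    [0,[0,0,0],[0,0,0]]
  ]
}}

```text
time_s: 24.3
ee_pos: [0.5301, 0.1979, 0.2026]
tool_rot: [3.109, -0.449, -0.0]
wrist_force: [-0.1, 0.4, -1.9]
width: 0.121
```

Request:
{"fn": "move_arm", "kwargs": {
  "steps": [
    [0,[0,0,0.03],[0,0,0]],
    [0,[0,0,0.03],[0,0,0]],
    [0,[0,0,0],[0,0,0]]
  ]
}}

```text
time_s: 24.6
ee_pos: [0.53, 0.198, 0.2013]
tool_rot: [3.109, -0.449, 0.0]
wrist_force: [-1.2, -0.3, -1.7]
width: 0.121
```

Request:
{"fn": "move_arm", "kwargs": {
  "steps": [
    [0,[0,0,0.03],[0,0,0]],
    [0,[0,0,0],[0,0,0]]
  ]
}}

```text
time_s: 24.8
ee_pos: [0.5301, 0.198, 0.2005]
tool_rot: [3.109, -0.449, -0.0]
wrist_force: [-0.9, -0.3, -0.8]
width: 0.126
```

Request:
{"fn": "move_arm", "kwargs": {
  "steps": [
    [0,[0,0,0.03],[0,0,0]],
    [0,[0,0,0],[0,0,0]]
  ]
}}

```text
time_s: 25.0
ee_pos: [0.5301, 0.198, 0.1998]
tool_rot: [3.109, -0.449, -0.0]
wrist_force: [-1.5, -0.9, -0.7]
width: 0.123
```

Request:
{"fn": "move_arm", "kwargs": {
  "steps": [
    [0,[0,0,0.03],[0,0,0]],
    [0,[0,0,0],[0,0,0]]
  ]
}}

```text
time_s: 25.2
ee_pos: [0.5301, 0.1981, 0.1997]
tool_rot: [3.109, -0.449, 0.001]
wrist_force: [-3.4, -1.3, 4.9]
width: 0.122
```

Request:
{"fn": "move_arm", "kwargs": {
  "steps": [
    [0,[0,0,0.015],[0,0,0]],
    [0,[0,0,0],[0,0,0]],
    [0,[0,0,0],[0,0,0]]
  ]
}}

```text
time_s: 25.5
ee_pos: [0.5302, 0.1982, 0.1997]
tool_rot: [3.109, -0.45, 0.001]
wrist_force: [-4.3, -1.7, 6.5]
width: 0.119
```

```bash
python3 - <<'E'
from h import *
st();snap('w22');im=eyes.camera("scene")[:,:,::-1];st()
cv2.imwrite("pics/s22.png",cv2.resize(im[120:270,160:340],None,fx=4,fy=4,interpolation=cv2.INTER_CUBIC))
E
```

```text
t 25.5 p [0.5302 0.1982 0.1997] F [-4.27 -1.67  6.54] M [-0.558  0.983  0.001] w 10.2 xax [ 0.959  -0.2833  0.0007] zax [ 0.0006 -0.0002 -1.    ] j [ 0.0412  0.4176 -0.6123  1.8324  0.2852  0.9797 -0.9786]
t 25.5 p [0.5302 0.1982 0.1997] F [-4.27 -1.67  6.54] M [-0.558  0.983  0.001] w 10.2 xax [ 0.959  -0.2833  0.0007] zax [ 0.0006 -0.0002 -1.    ] j [ 0.0412  0.4176 -0.6123  1.8324  0.2852  0.9797 -0.9786]
t 25.6 p [0.5302 0.1981 0.1996] F [-3.96 -2.56  6.59] M [-0.546  0.887  0.007] w 10.2 xax [ 0.959  -0.2833  0.0006] zax [ 0.0006 -0.0003 -1.    ] j [ 0.0412  0.4176 -0.6122  1.8325  0.2852  0.9797 -0.9785]
```

View pics/w22.png

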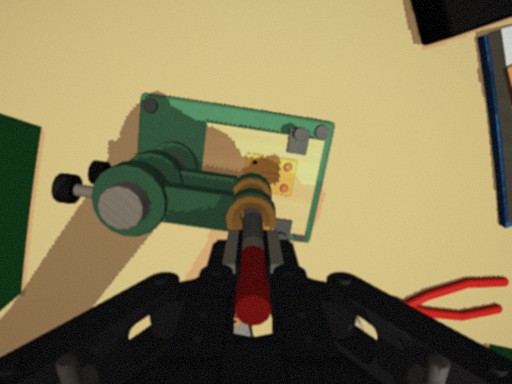

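View pics/s22.png

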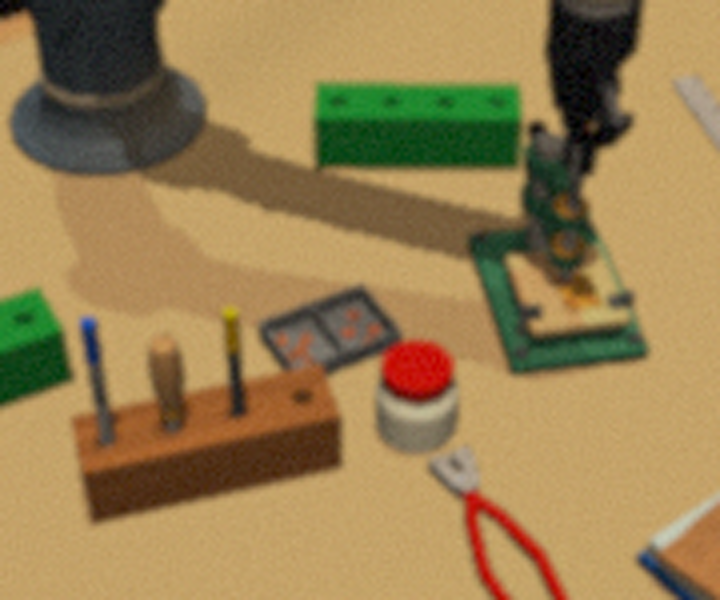

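Request:
{"fn": "move_arm", "kwargs": {
  "steps": [
    [0,[-0.02,0.015,0.015],[0,0,0]],
    [0,[0,0,0],[0,0,0]],
    [0,[0,0,0],[0,0,0]]
  ]
}}

```text
time_s: 25.9
ee_pos: [0.5301, 0.1981, 0.1996]
tool_rot: [-3.109, 0.45, -0.003]
wrist_force: [-3.0, -1.4, 7.6]
width: 0.123
```

```bash
python3 - <<'E'
from h import *
st()
E
```

```text
t 25.9 p [0.5301 0.1981 0.1996] F [-3.   -1.35  7.61] M [-0.463  0.835  0.032] w 10.5 xax [ 0.959  -0.2833  0.0017] zax [ 0.0018  0.0003 -1.    ] j [ 0.0415  0.4169 -0.6124  1.8336  0.2853  0.9779 -0.9787]
```

Request:
{"fn": "move_arm", "kwargs": {
  "steps": [
    [0,[-0.02,0,0.02],[0,0,0]],
    [0,[0,0,0],[0,0,0]],
    [0,[0,0,0],[0,0,0]],
    [0,[0,0,0],[0,0,0]]
  ]
}}

```text
time_s: 26.3
ee_pos: [0.53, 0.1982, 0.1996]
tool_rot: [-3.109, 0.45, -0.004]
wrist_force: [-2.8, -2.3, 9.2]
width: 0.123
```

Request:
{"fn": "move_arm", "kwargs": {
  "steps": [
    [0,[0,0,0],[0,0,0]],
    [0,[0,0,0],[0,0,0]],
    [0,[0,0,0],[0,0,0]],
    [0,[0,0,0],[0,0,0]],
    [0,[0,0,0],[0,0,0]],
    [0,[0,0,0],[0,0,0]],
    [0,[0,0,0],[0,0,0]]
  ]
}}

```text
time_s: 27.0
ee_pos: [0.53, 0.1983, 0.1996]
tool_rot: [-3.108, 0.45, -0.004]
wrist_force: [-3.2, -2.7, 8.4]
width: 0.124
```

```bash
python3 - <<'E'
from h import *
st()
E
```

```text
t 27.0 p [0.53   0.1983 0.1996] F [-3.17 -2.73  8.37] M [-0.557  0.827 -0.012] w 10.6 xax [ 0.959  -0.2834  0.0026] zax [ 0.0028  0.0003 -1.    ] j [ 0.0412  0.4164 -0.6124  1.8342  0.2858  0.9768 -0.9796]
```

Stable: about 8.4 to 9.2 N at the wrist sensor, so about 10 N on the rivet once the setter's 1.5 N weight is added. Handing in.

```bash
python3 -c "
from cell import order
print(order.close_job())"
```

```text
the job is handed in; nothing more can be done
None
```

The setter change is done and handed in at about 27 s of the 67 s allowed; close_job() reports no verdict, so the result below rests on my own checks.

- **Burr setter:** I drew it up out of both bushings and stood it in the block's empty hole. It seated at the height expected for the hole's floor, and I let go of it there. In the last scene picture it leans a few degrees, which the loose hole allows.
- **Doming setter:** I threaded it down through both bushings with no side force of note. Contact came at TCP height 0.1997 m, exactly where the foot should meet the rivet, and I approached at under 1 mm per 0.1 s at the end, so the rivet was not struck.
- **Final hold:** It is still gripped and pressed down. The wrist reads 8.4–9.2 N upward, so about 10 N on the rivet with the tool's weight. It held steady over 0.7 s.
- **Side load:** About 4 N remains sideways against the bushings. I tried to relieve it twice, and it eased only slightly.
- **Other things:** In the last scene picture the punch, awl, pot, tray and nippers had not moved. The hammer and ruler were not fully in that picture, but the arm did not go near them.

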